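Close the pulley cover and hold the keyed shaft home

ROBOT

A 6-joint arm with a two-finger parallel gripper is mounted at the origin on the work surface. World frame = base frame: x ahead of the robot, y to its left, z up, the work surface at z = 0. Lengths are in m, angles in degrees, forces in N, time in s.
With the tool pointing down it reaches from about 0.4 to 0.825 m from the base axis. Payload 7 kg.
Tool frame: the origin (TCP) lies midway between the tips of the shut fingers; the grasp point (between the pads) lies 19 mm behind it; z points along the fingers, y is the direction in which the jaws open and shut (so a half turn about z gives the same grasp; the last joint's range is limited). The gripper opens to 88 mm and grips with 3 to 60 N. Pads are 19 mm wide; open, the fingers measure 130 mm over their backs; the gripper's body (78 mm by 193 mm) begins 47 mm behind the grasp point.
Start: joints at [-47.263, 20.546, 0.682, 0, -70.136, -16.507], TCP at [0.298, -0.605, 0.227] pointing down, gripper open.
Joint ranges: [-176.03, 176.03], [-82.01, 121.73], [-58.28, 71.71], [-173.87, 95.51], [-174.79, -0.11], [-173.66, 173.66]. Speed limits (degrees/s): [136.94, 136.94, 172.46, 180, 180, 180].

INTERFACE

Orientations are given as [roll, pitch, yaw] about the fixed x, y, z axes, in that order (R = Rz(yaw) Ry(pitch) Rx(roll)).
In Python, from plant import sensors, viewer, r gives the robot as it stands. The module is installed in compiled form; this text tells all that it offers.
- The arm moves only by the shell command python3 -m handwheel 'ROWS' [OPENING] [FORCE]. ROWS is JSON, one flat list of numbers, 6 for each row, row after row: the shift along the world's x, y, z in cm, then the turn, a rotation vector about the world's x, y, z in rad. In form: [tx, ty, tz, wx, wy, wz, tx, ty, tz, wx, wy, wz, ...]. A call has 1 to 8 rows; each row is the pose to reach, as a shift and turn from the pose measured when the call began; what a row does not reach only later rows make up. A row lasts 1/10 s, in which the tool goes at most 50 mm and 8.59 degrees, less where a joint would pass 70% of its speed; a pose out of reach is approached as far as the arm can. A call with a gripper value outside its range is refused whole. OPENING is the closure in counts, from 0 (fully open) to 255 (shut), set as the call begins (- or left out, the last holds). The fingers move at their own pace and stop on an object; FORCE is the grip in N (left out, the last holds). Time passes only in rows, so rows that repeat a pose let the fingers close. It gives the time, the measured TCP pose, the force and the opening at its end, in the units of the state.
- sensors.get_state(): the state, without advancing time (a new reading comes with each control period).
- viewer.capture(name): name is "scene" or "top" or "wrist"; returns a dict with "img" (400x640x3 uint8, red, green, blue), "camera_matrix" (3x3 intrinsics, pixels), "camera_from_world" (4x4, takes a point from world to camera coordinates); the wrist camera has in their place "mount" (4x4, takes a point from camera to tool coordinates, whose origin is the TCP and whose axes are the flange's). Camera axes: x right, y down, z forward; pixel columns grow to the right and rows downward; lengths in m; the calibration is good to about 2 mm. A picture is of the moment at which its call begins: read the wrist's pose just before it. There is no depth.
- r.close_job(): hands the job in, once; it reports no verdict.
The state is a dict: "time_s": time; "joints": joint angles; "qd": joint speeds; "joint_torque": joint torques, N m; "tcp_pos": TCP position; "eef_rot": TCP orientation; "contact_force": force on the tool from outside, world axes, zero at the start; "moment": the same for the moment, N m; "gripper_width": finger opening in m.
Only numpy, scipy, OpenCV 4.12 (cv2) and the standard library are available. Lean on these libraries where they do the work, as an engineer would, in place of code of your own. Each camera call takes 0.05 s, during which the arm holds its last target.

TASK

Lower the open cover of the green pulley housing until it is closed, without slamming it. Then take the red-handled keyed shaft out of its wooden stand, put its end through the round opening of the cover into the hub, turn it while pressing lightly until its key slips into the hub's groove, and keep pushing against the spring until its collar sits fully home on the hub. Finish while still gripping the shaft and holding it pushed home (the spring drives it out if you let go), and leave the spray can, the jar and the wrench where they are.

Things in the scene. Friction and masses are not known exactly. Their poses are not given: they have to be found in the camera images.
- housing: green pulley housing fixed to the bench: open-topped box 180 (x) x 160 (y) x 90 mm high. Origin: centre of its underside on the bench. Its +x points away from the robot to the hinge side, z up. Its place and yaw vary; it may stand left or right of the robot.
- cover (a joint): angle of the green cover, a plate 200 mm from hinge to free edge, 160 wide, 6 thick, 0.35 kg: 0 = closed (level on the rim, upper face 96.5 mm above the bench), growing as the free edge rises; 0.7 to 1.05 rad at the start. Stiff hinge (0.5 N m friction): it stays where it is left; 1 to 5 N on the pad lowers it. Its 72 mm round opening lies around the hub when closed.
- cover_pad (a point): middle of the upper face of the yellow pad (22 x 70 mm, 3 thick) at the cover's free edge, the place to press: 187 mm from the hinge axis, 9 mm above the cover's underside. Turns with the cover: x from free edge to hinge, z out of the upper face. Closed, it is 99.5 mm above the bench; the lip there overhangs the housing's front wall by 20 mm.
- cover_hinge (a point): point on the cover's hinge axis (in the plane of the cover's underside), middle of the housing's far (+x) rim, 90.5 mm above the bench; the axis runs along the housing's y.
- hub_mouth (a point): centre of the mouth of the steel hub, 100 mm above the bench, mid-housing; frame is the HOUSING's, it does not turn with the hub. Hub 56 mm across, bore 23, 45 deep, one key groove 8.2 wide down the whole bore, out to 16.5 mm from the axis. The groove starts within 0.4 rad either way of the housing's +x, angle not given: find it by feel or by the mark.
- hub_mark_ring (a point): same point as the hub mouth, on the hub's face (frame is the housing's too). A yellow mark on this face, 17.5 to 27 mm from the axis, lies in line with the groove. By feel: press lightly (3 to 10 N) and turn the shaft until its key drops. The hub resists turning with 0.25 N m and turns along if forced, in either direction.
- plunger: brass spring plunger in the hub's bore, 14 mm across. Origin: centre of its top, at rest 20 mm below the hub mouth. It meets the shaft's end only after the key has slipped in, and pushes back with 5 N at first, rising to 13 N with the shaft home, 20 mm further down.
- shaft: loose upright keyed shaft, 0.2 to 0.4 kg. Origin: on its axis, underside of the dark collar (50 mm across, 8 thick); z up, +x towards the key; yellow mark on the collar in line with the key. Steel shaft 20 mm across reaches 40 mm below the origin. It starts in the stand, collar on the stand's top, key within 0.4 rad of the stand's +x. Home: origin at the hub mouth.
- shaft_grip (a point): middle of the shaft's red grip, a block 40 (x) x 16 (y) x 46 mm high, 41 mm above the collar's underside (block from 18 to 64 mm above it); grip it from above across its 16 mm (along y).
- shaft_key_foot (a point): foot of the brass key, 28 mm below the collar's underside, 12 mm off the axis along +x. The key is 6 mm wide, stands out to 14 mm from the axis and runs up to the collar. The 12 mm of plain round shaft below it (last 4 tapered) enter the bore at any angle; then the key rests on the hub's face unless over the groove.
- stand: fixed wooden block 80 x 80 x 60 mm high with a 34 mm hole right through from above that holds the shaft. Origin: centre of its underside on the bench, z up.
- spray_can: orange spray can, 52 mm across, 150 mm high, origin at its underside. Leave it alone.
- screw_jar: glass jar with red lid, 60 mm across, 80 mm high, origin at its underside. Leave it alone.
- wrench: steel wrench lying flat on the bench between the robot and the work, 160 mm long, origin under its middle. Leave it alone.
Things that resemble listed ones, but are neither listed nor needed, are in the scene too. What is shaped like the stand but yellow is not meant.

How it is judged:
By the outcome, as a careful person would: the job done as asked, in the order asked, and still so for the second after the job is handed in, while the arm keeps its last pose, push and grip.
It also fails if it takes over 61 s, if anything falls off the work surface, if the arm or the gripper's body presses on something with over 40 N, if the wrist force passes 120 N, or if a joint passes its speed limit or range.

## Working session

There is one attempt and no reset: what is moved stays moved. The work goes in short steps, Python scripts to look and compute and a shell command to move; the robot and the scene stay as the last step left them, time stands still between calls to the robot, and variables do not carry over. Pictures are saved under pics/ and viewed, and the job is handed in when it is done.

```bash
mkdir -p pics
python3 - <<'E'
from plant import sensors, viewer, r
import cv2,numpy as np
s=sensors.get_state();print(s)
for n in("scene","top","wrist"):
    c=viewer.capture(n);cv2.imwrite(f"pics/{n}0.png",c["img"][:,:,::-1])
    np.savez(f"{n}0.npz",**c)
    print({k:np.round(v,4).tolist() for k,v in c.items() if k!="img"})
E
```

```text
{'time_s': 0.0, 'joints': array([-4.72643802e+01,  2.05897187e+01,  6.33380671e-01, -1.94352458e-02,
       -7.01374099e+01, -1.65075043e+01]), 'qd': array([-0.02329264,  0.0077144 , -0.10556272, -0.06550194, -0.06478274,
       -0.00891244]), 'joint_torque': array([ 7.18160645e-04, -5.82719135e+01,  2.93056458e+01,  6.99729368e+00,
        6.92753209e-03, -1.71849083e-04]), 'tcp_pos': array([ 0.29806619, -0.60506474,  0.22564125]), 'eef_rot': array([ 1.79904924e+02, -9.12266035e-03, -1.53778495e+02]), 'contact_force': array([ 0.38335701, -0.16274557,  0.11621419]), 'moment': array([-0.01361897,  0.02574601, -0.00522658]), 'gripper_width': 0.08757645897122206}
{'camera_matrix': [[384.3769, 0.0, 321.3384], [0.0, 384.3769, 199.4998], [0.0, 0.0, 1.0]], 'camera_from_world': [[0.2955, 0.9552, 0.0165, -0.2375], [0.7568, -0.2235, -0.6142, -0.3615], [-0.583, 0.194, -0.789, 1.2539], [0.0, 0.0, 0.0, 1.0]]}
{'camera_matrix': [[411.8401, 0.0, 318.8843], [0.0, 411.8401, 197.8701], [0.0, 0.0, 1.0]], 'camera_from_world': [[0.0014, -0.9999, -0.0105, 0.0641], [-0.9824, 0.0006, -0.1869, 0.5944], [0.1869, 0.0106, -0.9823, 0.8511], [0.0, 0.0, 0.0, 1.0]]}
{'camera_matrix': [[295.9392, 0.0, 322.1386], [0.0, 295.9392, 198.6401], [0.0, 0.0, 1.0]], 'mount': [[0.0008, -0.9677, -0.2519, 0.0679], [1.0, 0.0007, 0.0005, -0.0013], [-0.0003, -0.2519, 0.9677, -0.1576], [0.0, 0.0, 0.0, 1.0]]}
```

View pics/scene0.png

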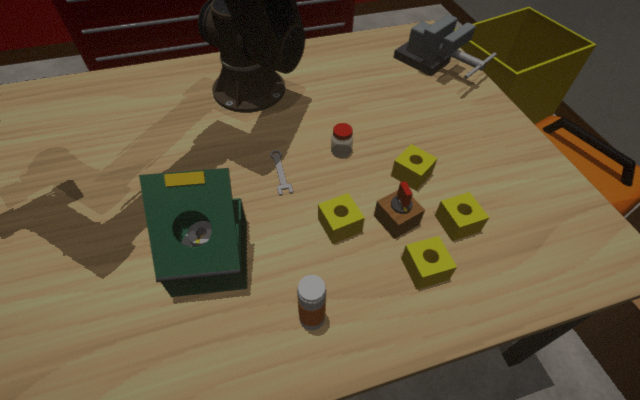

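View pics/top0.png

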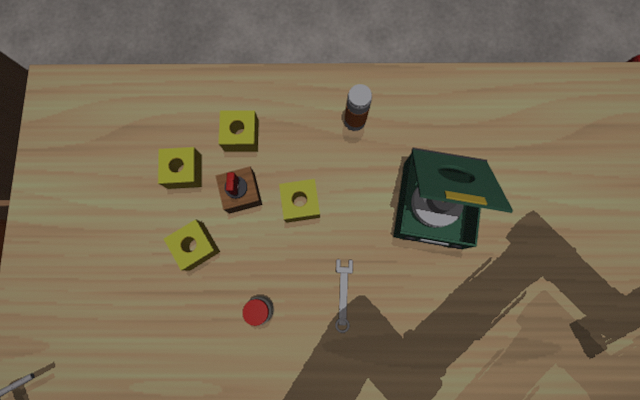

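View pics/wrist0.png

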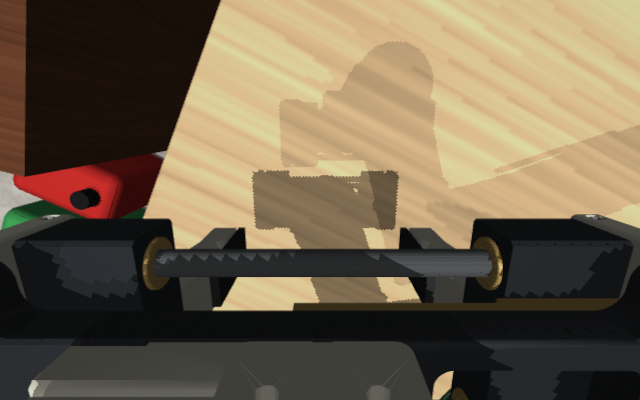

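The scene view shows the housing at (200,230) with its cover raised and the yellow pad at (184,180), the wooden stand at (400,212), and the wrench at (283,172). The top view puts the housing at (440,200), pad at (466,198), stand at (238,190) and red grip at (232,182). Next I'll enlarge the crops.

```bash
cat > h.py <<'E'
import numpy as np,cv2
def load(f): return dict(np.load(f))
def ray(c,p,T=None):
    K=c["camera_matrix"]
    d=np.linalg.inv(K)@np.array([p[0],p[1],1.])
    M=np.linalg.inv(c["camera_from_world"]) if T is None else T@c["mount"]
    return M[:3,3],M[:3,:3]@d
def plane(c,p,z,T=None):
    o,d=ray(c,p,T); return o+d*(z-o[2])/d[2]
def tri(rs):
    A=np.zeros((3,3));b=np.zeros(3)
    for o,d in rs:
        d=d/np.linalg.norm(d);P=np.eye(3)-np.outer(d,d);A+=P;b+=P@o
    x=np.linalg.solve(A,b)
    return x,[np.linalg.norm((np.eye(3)-np.outer(d,d)/(d@d))@(x-o)) for o,d in rs]
def proj(c,X,T=None):
    M=c["camera_from_world"] if T is None else np.linalg.inv(T@c["mount"])
    q=c["camera_matrix"]@(M@np.append(X,1))[:3]; return q[:2]/q[2]
def tool(s):
    from scipy.spatial.transform import Rotation as R
    T=np.eye(4);T[:3,:3]=R.from_euler('xyz',s["eef_rot"],degrees=True).as_matrix();T[:3,3]=s["tcp_pos"];return T
E
python3 - <<'E'
from h import *
for n,(a,b,w,h) in {"top":(380,130,140,130),"scene":(125,155,140,150)}.items():
    i=cv2.imread(f"pics/{n}0.png")[b:b+h,a:a+w]
    i=cv2.convertScaleAbs(i,alpha=2.0)
    cv2.imwrite(f"pics/{n}_h.png",cv2.resize(i,None,fx=4,fy=4,interpolation=cv2.INTER_CUBIC))
for n,(a,b,w,h) in {"top":(200,150,80,70),"scene":(360,170,80,75)}.items():
    i=cv2.imread(f"pics/{n}0.png")[b:b+h,a:a+w]
    i=cv2.convertScaleAbs(i,alpha=1.5)
    cv2.imwrite(f"pics/{n}_s.png",cv2.resize(i,None,fx=7,fy=7,interpolation=cv2.INTER_CUBIC))
E
```

```text
(no output)
```

View pics/top_h.png

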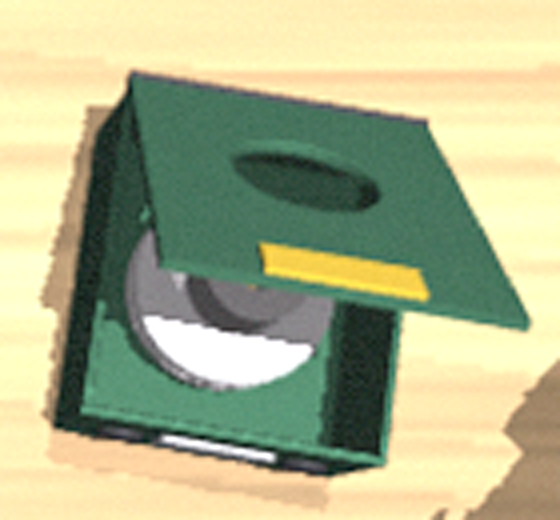

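View pics/scene_h.png

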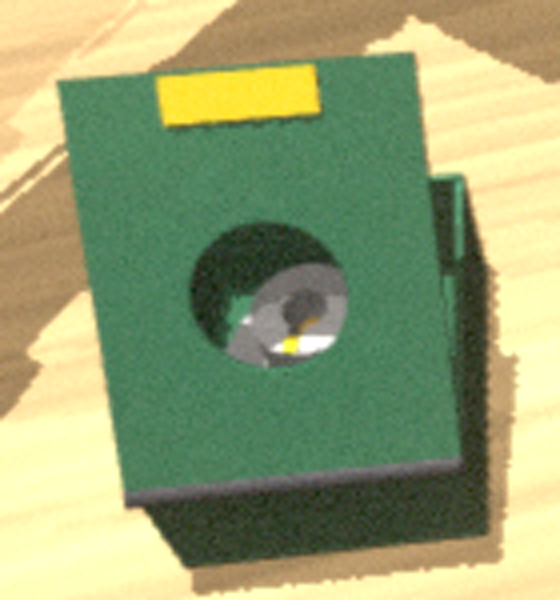

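View pics/top_s.png

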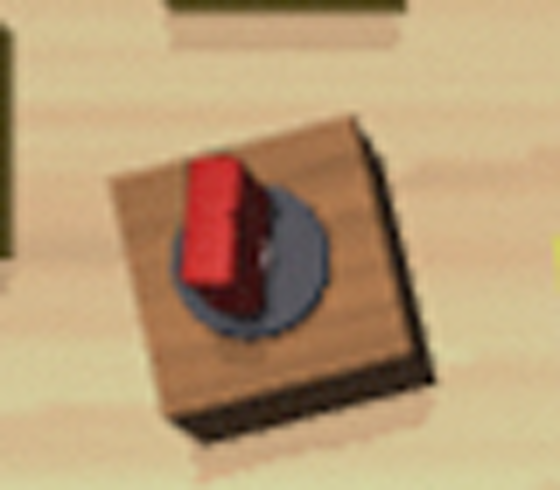

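View pics/scene_s.png

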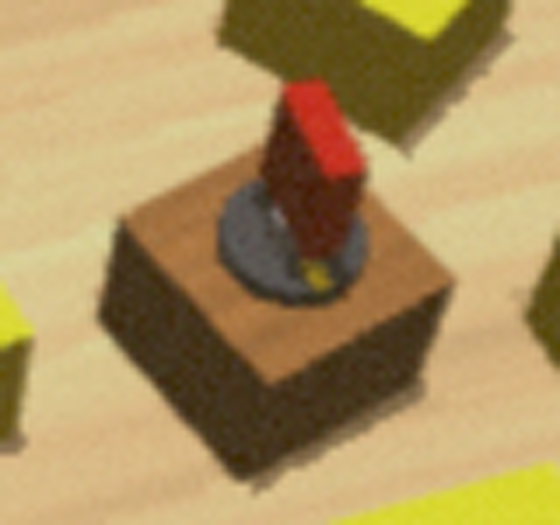

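Run:
```python
from h import *
np.set_printoptions(precision=4,suppress=True)
t=load("top0.npz");s=load("scene0.npz")
f=lambda a,b,k:lambda u,v:(a+(u+.5)/k-.5,b+(v+.5)/k-.5)
th=f(380,130,4);sh=f(125,155,4);ts=f(200,150,7);ss=f(360,170,7)
P=[]
for a,b in [((260,242),(320,114)),((424,268),(163,127)),((430,300),(157,77)),((263,273),(317,65))]:
    x,e=tri([ray(t,th(*a)),ray(s,sh(*b))]);print("pad",x,e)
    P.append(x)
# cover corners
for n,a,b in [("freeL",(162,268),(414,52)),("freeR",(528,328),(58,82)),("hingeL",(132,73),(460,462)),("hingeR",(428,122),(125,497))]:
    x,e=tri([ray(t,th(*a)),ray(s,sh(*b))]);print(n,x,e)
print("pad mean",np.mean(P,0))
for p in [(57,428),(385,463)]: print("rim front",plane(t,th(*p),.09))
for p in [(188,567),(487,532)]: print("rear bottom",plane(s,sh(*p),0.))
for p in [(465,175)]: print("rim frontL scene",plane(s,sh(*p),.09))
print("bore",plane(s,sh(305,305),.1),"mark",plane(s,sh(291,345),.1))
for p in [(108,180),(352,115),(415,355),(163,417)]: print("stand top",plane(t,ts(*p),.06))
for p in [(120,222),(268,382),(455,283)]: print("stand scene",plane(s,ss(*p),.06))
for a,b in [((190,155),(288,82)),((240,152),(325,80)),((233,286),(362,172)),((183,278),(330,178))]:
    print("grip top tri?",plane(t,ts(*a),.124),plane(s,ss(*b),.124))
print("collar",plane(t,ts(252,262),.068),"collar scene",plane(s,ss(293,240),.068),"mark",plane(s,ss(318,275),.068))
```

```text
pad [ 0.5757 -0.1598  0.2282] [np.float64(0.0013974910781975013), np.float64(0.0013974910781974306)]
pad [ 0.5637 -0.2299  0.2291] [np.float64(0.002544948075733457), np.float64(0.0025449480757335123)]
pad [ 0.5468 -0.2264  0.2437] [np.float64(0.0017406299993906985), np.float64(0.0017406299993907878)]
pad [ 0.5589 -0.1559  0.2427] [np.float64(0.0013850776960609473), np.float64(0.0013850776960609716)]
freeL [ 0.5616 -0.1125  0.2409] [np.float64(0.0016597248199626694), np.float64(0.0016597248199627164)]
freeR [ 0.5349 -0.2694  0.241 ] [np.float64(0.001063431215718774), np.float64(0.0010634312157187346)]
hingeL [ 0.6964 -0.136   0.0958] [np.float64(0.0014486630280531525), np.float64(0.0014486630280531392)]
hingeR [ 0.6687 -0.2919  0.0956] [np.float64(0.0019015644632397802), np.float64(0.0019015644632397856)]
pad mean [ 0.5613 -0.193   0.2359]
rim front [ 0.5058 -0.092   0.09  ]
rim front [ 0.4878 -0.2606  0.09  ]
rear bottom [ 0.663  -0.2874  0.    ]
rear bottom [ 0.6887 -0.1332  0.    ]
rim frontL scene [ 0.5173 -0.1018  0.09  ]
bore [ 0.5868 -0.1955  0.1   ] mark [ 0.6092 -0.2049  0.1   ]
stand top [0.6449 0.2955 0.06  ]
stand top [0.6661 0.2185 0.06  ]
stand top [0.5883 0.1961 0.06  ]
stand top [0.5686 0.2745 0.06  ]
stand scene [0.5911 0.2006 0.06  ]
stand scene [0.6648 0.2216 0.06  ]
stand scene [0.6462 0.2972 0.06  ]
grip top tri? [0.6366 0.2542 0.124 ] [0.5976 0.2466 0.124 ]
grip top tri? [0.6375 0.2394 0.124 ] [0.6001 0.2583 0.124 ]
grip top tri? [0.5971 0.2399 0.124 ] [0.6378 0.2533 0.124 ]
grip top tri? [0.5995 0.2546 0.124 ] [0.6371 0.2428 0.124 ]
collar [0.6165 0.2468 0.068 ] collar scene [0.6198 0.2493 0.068 ] mark [0.6353 0.2511 0.068 ]
```

The measurements agree with each other and with the sizes given:
- **Housing:** centre about (0.587, -0.195), yaw about -9.8°.
- **Cover:** angle about 0.84 rad, with the pad at (0.561, -0.192, 0.236).
- **Groove mark:** about -23° in the world.
- **Shaft axis:** about (0.618, 0.247).

I'll go above the pad with the fingers shut.

```bash
python3 -m handwheel '[0,0,5,0,0,0.15, 5,7,9,0,0,0.3, 9,14,9,0,0,0.45, 12,20,9,0,0,0.6, 15,25,9,0,0,0.75, 18,30,9,0,0,0.9, 21,34,9,0,0,1.05, 25,41.4,9,0,0,1.2]' 255 30
python3 -m handwheel '[0,0,0,0,0,0.15, 0,0,0,0,0,0.3, 0,0,0,0,0,0.45, 0,0,0,0,0,0.6, 0,0,0,0,0,0.75, 0,0,0,0,0,0.9, 0,0,0,0,0,1.05, 0,0,0,0,0,1.2]'
```

```text
time_s: 0.95
tcp_pos: [0.4778, -0.3092, 0.3144]
eef_rot: [179.9, -0.0, -84.7]
contact_force: [1.1, -1.4, 0.1]
gripper_width: 0.0289
time_s: 1.75
tcp_pos: [0.4776, -0.3091, 0.3141]
eef_rot: [180.0, 0.0, -15.9]
contact_force: [0.6, -0.7, 0.6]
gripper_width: 0.0006
```

```bash
python3 -m handwheel '[3,4.5,0,0,0,0.05, 6,9,0,0,0,0.1, 7.8,11.8,-2,0,0,0.1, 7.8,11.8,-4,0,0,0.1, 7.8,11.8,-4,0,0,0.1]'
python3 - <<'E'
from plant import sensors, viewer, r
import cv2
print(sensors.get_state()["tcp_pos"])
for n in("scene","top","wrist"):
    c=viewer.capture(n);cv2.imwrite(f"pics/{n}1.png",c["img"][:,:,::-1])
E
```

```text
time_s: 2.25
tcp_pos: [0.5545, -0.1895, 0.2708]
eef_rot: [180.0, 0.4, -10.1]
contact_force: [-0.8, -0.9, -0.6]
gripper_width: 0.0006
[ 0.55450944 -0.18953004  0.27083641]
```

View pics/scene1.png

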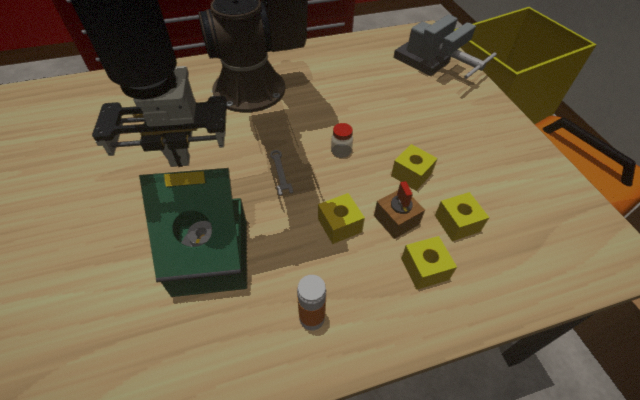

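View pics/wrist1.png

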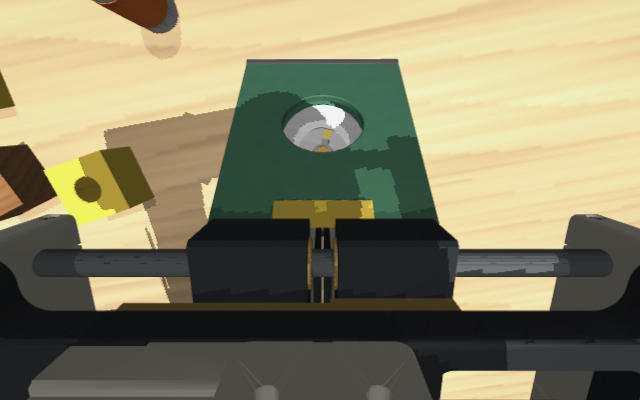

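The wrist view shows the fingertips above the yellow pad at (322,210), and the hub's yellow mark through the opening at (328,133). I'll lower gently along the arc.

```bash
python3 -m handwheel '[0.6,-0.1,-0.5,0,0,0, 1.0,-0.15,-1.0,0,0,0, 1.0,-0.15,-1.5,0,0,0, 1.0,-0.15,-2.0,0,0,0, 1.0,-0.15,-2.4,0,0,0, 1.0,-0.15,-2.8,0,0,0]'
```

```text
time_s: 3.0
tcp_pos: [0.5655, -0.1933, 0.2466]
eef_rot: [179.9, -0.0, -10.2]
contact_force: [0.3, 0.5, -0.6]
gripper_width: 0.0006
```

```bash
python3 -m handwheel '[-0.1,0,-0.5,0,0,0, -0.4,0.1,-0.9,0,0,0, -0.8,0.2,-1.3,0,0,0, -1.2,0.3,-1.7,0,0,0]'
```

```text
time_s: 3.4
tcp_pos: [0.5533, -0.1903, 0.2295]
eef_rot: [179.9, -0.0, -10.2]
contact_force: [0.9, -1.6, 1.3]
gripper_width: 0.0003
```

```bash
python3 -m handwheel '[-0.35,0.1,-0.4,0,0,0, -0.7,0.15,-0.8,0,0,0, -1.05,0.2,-1.2,0,0,0, -1.4,0.3,-1.6,0,0,0, -1.7,0.35,-2.0,0,0,0, -2.0,0.4,-2.5,0,0,0]'
```

```text
time_s: 4.0
tcp_pos: [0.533, -0.1862, 0.2042]
eef_rot: [179.9, -0.0, -10.2]
contact_force: [-0.1, 0.6, 1.4]
gripper_width: 0.0002
```

```bash
python3 -m handwheel '[-0.25,0.05,-0.4,0,0,0, -0.5,0.1,-0.8,0,0,0, -0.75,0.15,-1.2,0,0,0, -1.0,0.2,-1.6,0,0,0, -1.25,0.25,-2.0,0,0,0, -1.45,0.3,-2.4,0,0,0, -1.65,0.35,-2.8,0,0,0, -1.85,0.35,-3.2,0,0,0]'
python3 - <<'E'
from plant import sensors, viewer, r
import cv2
c=viewer.capture("scene");cv2.imwrite(f"pics/scene2.png",cv2.convertScaleAbs(c["img"][60:360,80:400,::-1],alpha=1.5).repeat(2,0).repeat(2,1))
E
```

```text
time_s: 4.8
tcp_pos: [0.5145, -0.1826, 0.1719]
eef_rot: [179.9, -0.1, -10.2]
contact_force: [1.0, 1.3, 0.3]
gripper_width: 0.0007
```

View pics/scene2.png

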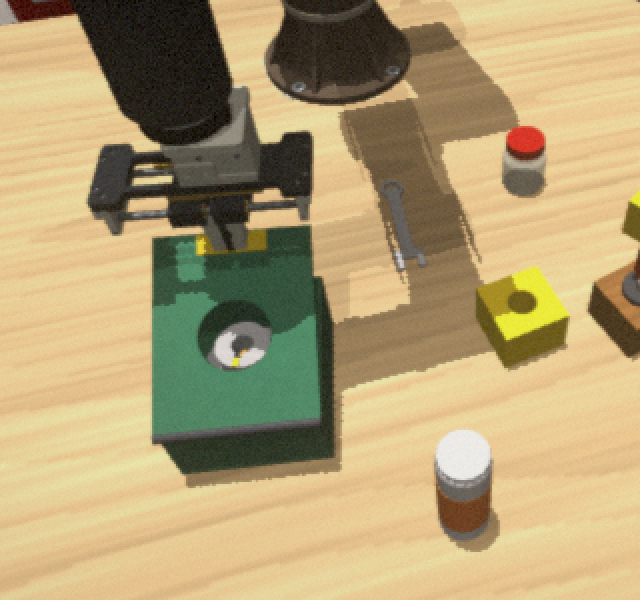

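The view shows the cover moving down with the fingertips on the pad, which is at (232,243) in the enlarged crop. I'll keep lowering.

```bash
python3 -m handwheel '[-0.2,0,-0.4,0,0,0, -0.4,0.1,-0.8,0,0,0, -0.6,0.1,-1.2,0,0,0, -0.75,0.15,-1.6,0,0,0, -0.9,0.15,-2.0,0,0,0, -1.05,0.2,-2.4,0,0,0, -1.2,0.2,-2.8,0,0,0, -1.3,0.2,-3.2,0,0,0]'
python3 -m handwheel '[-0.1,0,-0.4,0,0,0, -0.2,0,-0.8,0,0,0, -0.25,0.05,-1.1,0,0,0, -0.3,0.05,-1.4,0,0,0, -0.35,0.1,-1.7,0,0,0, -0.4,0.1,-2.0,0,0,0, -0.45,0.1,-2.3,0,0,0, -0.5,0.1,-2.6,0,0,0]'
```

```text
time_s: 5.65
tcp_pos: [0.5007, -0.1804, 0.1388]
eef_rot: [179.9, 0.0, -10.2]
contact_force: [0.9, 0.7, 0.8]
gripper_width: 0.0005
time_s: 6.45
tcp_pos: [0.4957, -0.1793, 0.1126]
eef_rot: [180.0, 0.0, -10.2]
contact_force: [0.2, 0.4, 1.0]
gripper_width: 0.0004
```

```bash
python3 -m handwheel '[0,0,-0.3,0,0,0, 0,0,-0.55,0,0,0, 0,0,-0.8,0,0,0, 0,0,-1.0,0,0,0, 0,0,-1.15,0,0,0, 0,0,-1.3,0,0,0]'
```

```text
time_s: 7.05
tcp_pos: [0.4958, -0.1794, 0.0997]
eef_rot: [179.9, 0.0, -10.2]
contact_force: [-4.2, 2.5, 15.7]
gripper_width: 0.0003
```

```bash
python3 -m handwheel '[0,0,2,0,0,0, 0,0,6,0,0,0, 3,-0.5,10,0,0,0, 4,-0.7,12,0,0,0, 4,-0.7,12,0,0,0, 4,-0.7,12,0,0,0]'
python3 - <<'E'
from plant import sensors, viewer, r
import cv2,numpy as np
for n in("scene","top","wrist"):
    s=sensors.get_state();c=viewer.capture(n);cv2.imwrite(f"pics/{n}3.png",c["img"][:,:,::-1])
    np.savez(f"{n}3.npz",tcp_pos=s["tcp_pos"],eef_rot=s["eef_rot"],**c)
    print(s["tcp_pos"])
E
```

```text
time_s: 7.65
tcp_pos: [0.5357, -0.1862, 0.2194]
eef_rot: [180.0, -0.0, -10.2]
contact_force: [-0.1, -0.7, -0.4]
gripper_width: 0.0005
[ 0.53568064 -0.18620268  0.21937729]
[ 0.53498716 -0.18615049  0.21868799]
[ 0.53472401 -0.18617603  0.21842741]
```

View pics/wrist3.png

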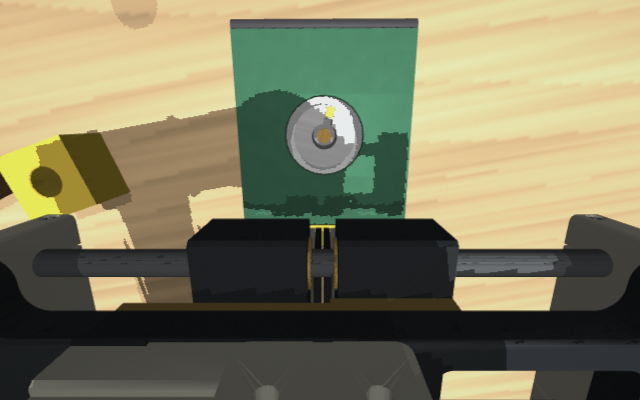

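View pics/scene3.png

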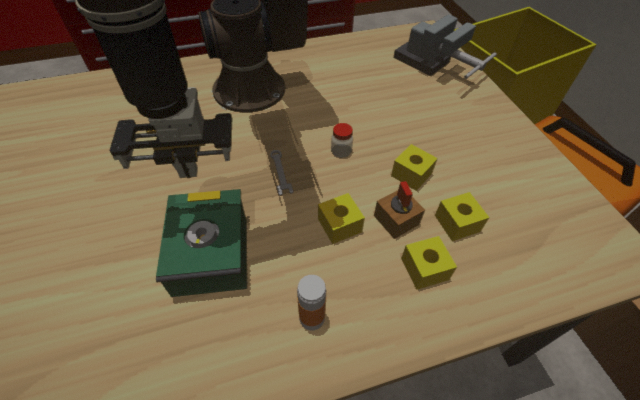

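The cover is closed: the wrist view shows it level, with the hub at (324,135) and its yellow mark at (330,112). I'll measure both closely.

Run:
```python
from h import *
i=cv2.imread("pics/wrist3.png")[85:185,275:375]
cv2.imwrite("pics/hubz.png",cv2.resize(i,None,fx=6,fy=6,interpolation=cv2.INTER_CUBIC))
i=cv2.imread("pics/scene3.png")[215:255,180:225]
cv2.imwrite("pics/hubs.png",cv2.resize(i,None,fx=12,fy=12,interpolation=cv2.INTER_CUBIC))
```

```text
(no output)
```

View pics/hubz.png

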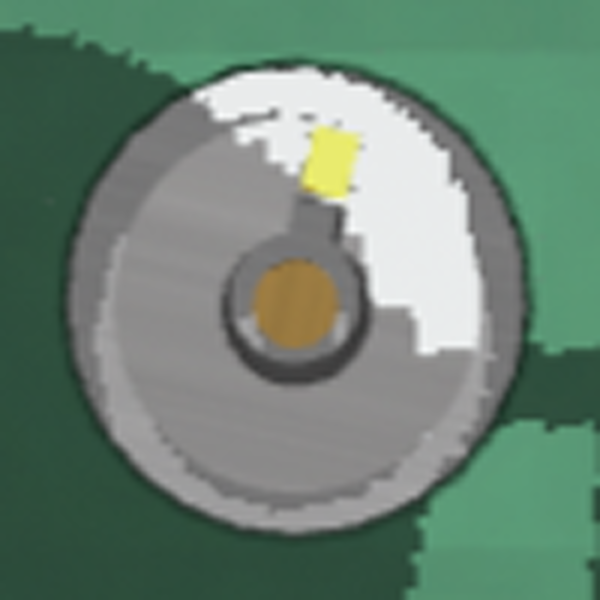

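View pics/hubs.png

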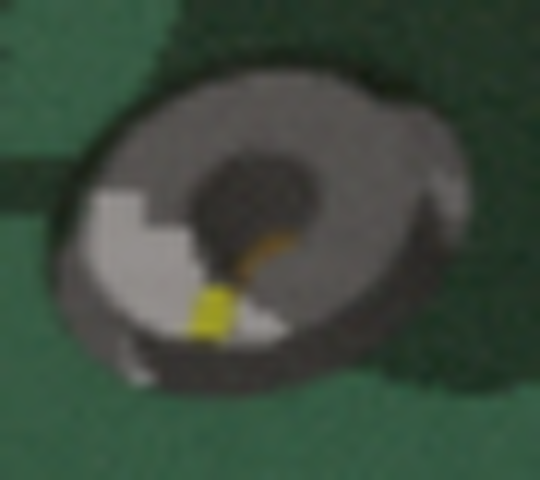

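Run:
```python
from h import *
np.set_printoptions(precision=4,suppress=True)
w=load("wrist3.npz");T=tool(w);s=load("scene3.npz");t=load("top3.npz")
f=lambda u,v:(275+(u+.5)/6-.5,85+(v+.5)/6-.5)
g=lambda u,v:(180+(u+.5)/12-.5,215+(v+.5)/12-.5)
c=plane(w,f(298,308),.1,T);m=plane(w,f(331,161),.1,T);b=plane(w,f(322,218),.1,T)
print("wrist",c,m,b,[np.degrees(np.arctan2(*(q-c)[1::-1])) for q in(m,b)],np.hypot(*(m-c)[:2]))
for p in((108,308),(485,308),(298,495)):print(plane(w,f(*p),.1,T)-c)
c=plane(s,g(258,208),.1);m=plane(s,g(214,312),.1)
print("scene",c,m,np.degrees(np.arctan2(*(m-c)[1::-1])),np.hypot(*(m-c)[:2]))
# red lid of jar, can etc top blobs for reference; hub in top image
i=cv2.imread("pics/top3.png")[150:250,390:490];cv2.imwrite("pics/topz3.png",cv2.resize(i,None,fx=6,fy=6,interpolation=cv2.INTER_CUBIC))
```

```text
wrist [ 0.5883 -0.1991  0.1   ] [ 0.6086 -0.2077  0.1   ] [ 0.6007 -0.205   0.1   ] [np.float64(-22.995821707941023), np.float64(-25.318972179097813)] 0.022017048296567365
[0.0051 0.0285 0.    ]
[-0.005 -0.028  0.   ]
[-0.0282  0.005   0.    ]
scene [ 0.5894 -0.1954  0.1   ] [ 0.6084 -0.2048  0.1   ] -26.405157642752048 0.021240713995246133
```

View pics/topz3.png

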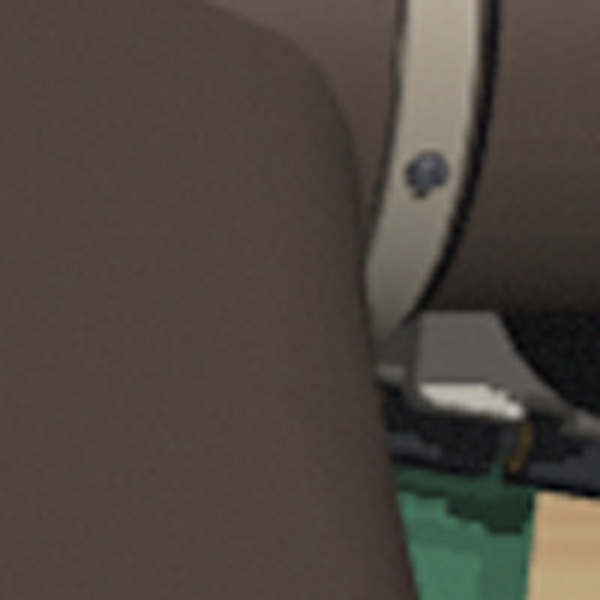

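Hub position: the wrist camera gives (0.588, -0.199), the scene camera (0.589, -0.195). The groove is at about -24°. Now I'll go above the stand.

```bash
python3 -m handwheel '[0,3,2,0,0,0, 1,8,3,0,0,0.06, 2,13,3,0,0,0.12, 2,18,3,0,0,0.12, 2,23,3,0,0,0.12, 3,28,3,0,0,0.12, 3,33,3,0,0,0.12, 3,38,3,0,0,0.12]' 80
python3 -m handwheel '[0,4,0,0,0,0, 0,5.5,0,0,0,0, 0,5.5,0,0,0,0, 0,5.5,0,0,0,0, 0,5.5,0,0,0,0]'
python3 - <<'E'
from plant import sensors, viewer, r
import cv2,numpy as np
for n in("wrist",):
    s=sensors.get_state();c=viewer.capture(n);cv2.imwrite(f"pics/{n}4.png",c["img"][:,:,::-1])
    np.savez(f"{n}4.npz",tcp_pos=s["tcp_pos"],eef_rot=s["eef_rot"],**c)
    print(s["tcp_pos"])
E
```

```text
time_s: 8.6
tcp_pos: [0.5639, 0.1918, 0.2475]
eef_rot: [179.9, 0.2, -3.3]
contact_force: [1.5, -0.7, 0.8]
gripper_width: 0.0573
time_s: 9.1
tcp_pos: [0.5638, 0.2455, 0.2474]
eef_rot: [179.9, 0.2, -3.4]
contact_force: [-0.2, 0.5, 1.0]
gripper_width: 0.0601
[0.5637978  0.2455023  0.24736609]
```

View pics/wrist4.png

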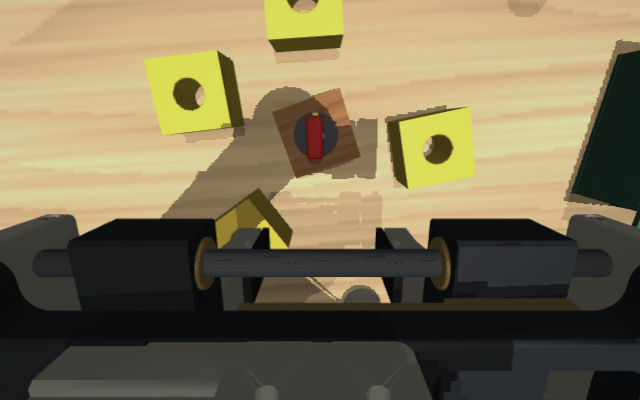

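The wrist view shows the red grip at (315,137) in the stand, with the collar's yellow mark on its far side at (315,114). So the key points along +x.

Run:
```python
from h import *
np.set_printoptions(precision=4,suppress=True)
w=load("wrist4.npz");T=tool(w);im=w["img"]
i=im[80:190,260:370,::-1]
cv2.imwrite("pics/gz.png",cv2.resize(cv2.convertScaleAbs(i,alpha=1.4),None,fx=6,fy=6,interpolation=cv2.INTER_CUBIC))
r_,g,b=[im[...,k].astype(int) for k in range(3)]
m=((r_>90)&(g<50)&(b<60)).astype(np.uint8);m[:90]=0;m[185:]=0;m[:,:260]=0;m[:,370:]=0
q=cv2.minAreaRect(np.argwhere(m)[:,::-1].astype(np.float32));bx=cv2.boxPoints(q);print(q,bx)
P=[plane(w,p,.124,T) for p in bx];print(np.array(P),np.mean(P,0))
```

```text
((314.5, 136.5), (41.0, 15.0), 90.0) [[307. 116.]
 [322. 116.]
 [322. 157.]
 [307. 157.]]
[[0.6367 0.2535 0.124 ]
 [0.6359 0.2398 0.124 ]
 [0.5986 0.242  0.124 ]
 [0.5994 0.2562 0.124 ]] [0.6177 0.2479 0.124 ]
```

View pics/gz.png

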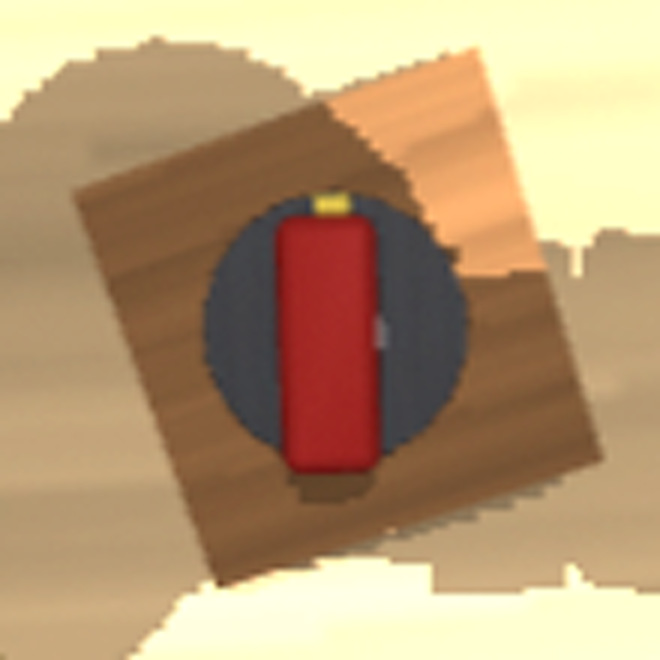

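```bash
python3 -m handwheel '[3,0.15,-2,0,0,0.03, 5.4,0.25,-5,0,0,0.03, 5.4,0.25,-9,0,0,0.03, 5.4,0.25,-12,0,0,0.03, 5.4,0.25,-14,0,0,0.03, 5.4,0.25,-15.5,0,0,0.03, 5.4,0.25,-16.5,0,0,0.03, 5.4,0.25,-16.5,0,0,0.03]'
```

```text
time_s: 9.95
tcp_pos: [0.6176, 0.2472, 0.0817]
eef_rot: [179.8, 0.3, -1.7]
contact_force: [-0.2, -0.6, -0.4]
gripper_width: 0.0603
```

```bash
python3 -m handwheel '[0,0,0,0,0,0, 0,0,0,0,0,0, 0,0,0,0,0,0, 0,0,0,0,0,0, 0,0,0,0,0,0]' 255 50
python3 -m handwheel '[0,0,0.5,0,0,0, 0,0,1.5,0,0,0, 0,0,3,0,0,0, 0,0,5,0,0,0, 0,0,7,0,0,0, 0,0,10,0,0,0, 0,0,12,0,0,0, 0,0,12,0,0,0]'
```

```text
time_s: 10.45
tcp_pos: [0.6177, 0.2474, 0.0822]
eef_rot: [179.9, 0.2, -1.7]
contact_force: [0.0, -0.1, -0.2]
gripper_width: 0.0258
time_s: 11.25
tcp_pos: [0.6195, 0.2482, 0.2073]
eef_rot: [-179.9, -0.1, -1.7]
contact_force: [0.2, 0.5, -1.6]
gripper_width: 0.0157
```

The fingers were still closing when I started the lift, so I need to check how the shaft sits in the grip.

Run:
```python
from plant import sensors, viewer, r
import cv2,numpy as np
for n in("wrist","scene"):
    s=sensors.get_state();c=viewer.capture(n);cv2.imwrite(f"pics/{n}5.png",c["img"][:,:,::-1])
    np.savez(f"{n}5.npz",tcp_pos=s["tcp_pos"],eef_rot=s["eef_rot"],**c)
    print(s["tcp_pos"],s["contact_force"],s["moment"],s["gripper_width"])
i=cv2.imread("pics/scene5.png")[100:250,320:500];cv2.imwrite("pics/s5z.png",cv2.resize(cv2.convertScaleAbs(i,alpha=1.6),None,fx=4,fy=4,interpolation=cv2.INTER_CUBIC))
```

```text
[0.61946089 0.24819352 0.2072912 ] [ 0.18870603  0.46050697 -1.63126458] [-0.03243416  0.06397947  0.02697972] 0.01574526699764681
[0.61844089 0.24783731 0.20486998] [ 0.60148786  0.3733989  -3.72785677] [-0.13120642  0.18013354  0.0359901 ] 0.015687322386323765
```

View pics/s5z.png

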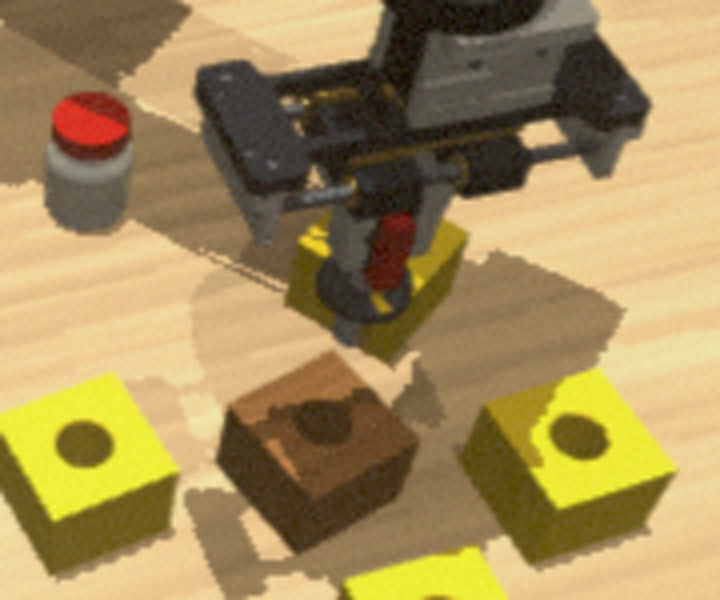

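View pics/wrist5.png

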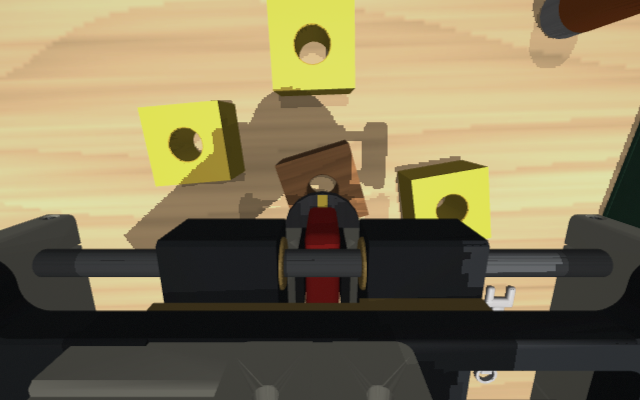

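Run:
```python
from h import *
np.set_printoptions(precision=4,suppress=True)
w=load("wrist5.npz");s=load("scene5.npz");I=np.eye(4)
for z in(.010,.014,.018,.022,.03):print(z,proj(w,np.array([.025,0,z]),I),proj(w,np.array([0.02,.0,z-.046-.01]),I))
T=tool(s)
for z in(.014,.018,.022,.026,.03):
    # collar silhouette: top-face ellipse
    a=np.linspace(0,6.283,100)
    E=np.array([proj(s,(T@np.array([.025*np.cos(t),.025*np.sin(t),z,1]))[:3]) for t in a])
    E=(E-[320,100]+.5)*4-.5
    tip=(proj(s,(T@np.array([0,0,z+.048,1]))[:3])-[320,100])*4
    print(z,E.min(0),E.max(0),tip)
i=cv2.imread("pics/wrist5.png")[180:310,260:385];cv2.imwrite("pics/w5z.png",cv2.resize(cv2.convertScaleAbs(i,alpha=1.6),None,fx=6,fy=6,interpolation=cv2.INTER_CUBIC)[:600])
i=cv2.imread("pics/scene5.png")[145:195,390:440];cv2.imwrite("pics/s5zz.png",cv2.resize(cv2.convertScaleAbs(i,alpha=2.5),None,fx=12,fy=12,interpolation=cv2.INTER_CUBIC)[:600])
```

```text
0.01 [319.9659 197.329 ] [318.9774 243.5236]
0.014 [320.0145 195.6672] [319.0776 239.7108]
0.018 [320.061  194.0766] [319.1717 236.1288]
0.022 [320.1055 192.5527] [319.2603 232.7573]
0.03 [320.1893 189.6887] [319.4227 226.5756]
0.014 [317.9508 235.7941] [415.8693 307.5785] [347.3607 330.0013]
0.018 [316.588  241.0955] [414.1096 312.7977] [345.9399 334.7958]
0.022 [315.2359 246.3558] [412.3638 317.9747] [344.5299 339.5539]
0.026 [313.8945 251.5753] [410.6319 323.1101] [343.1306 344.2763]
0.03 [312.5636 256.7545] [408.9136 328.2044] [341.7417 348.9631]
```

View pics/w5z.png

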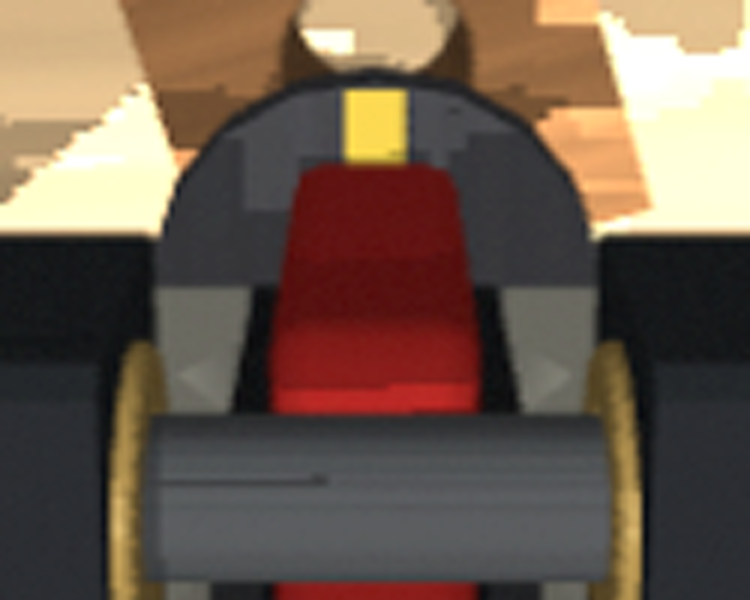

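View pics/s5zz.png

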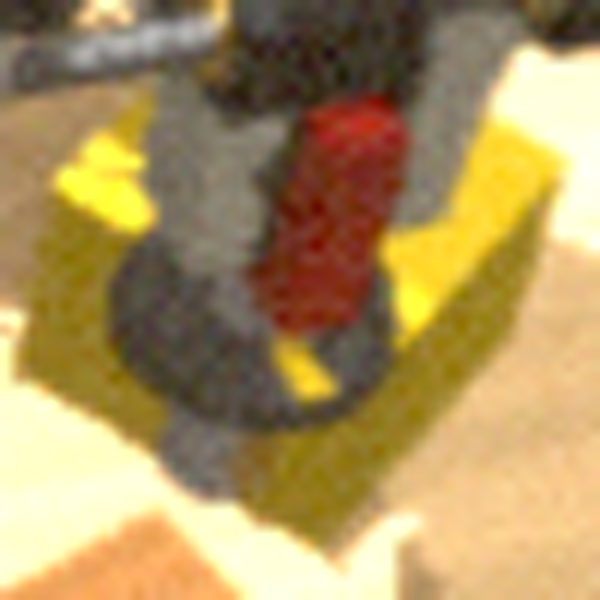

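The grip is good: the shaft is symmetric between the pads, its mark is in line with tool +x, and the collar is about 22 mm below the TCP. The mark also shows a wrist-camera bias of about 2.5 px. Corrected for that, the hub is at about (0.589, -0.196). I'll carry the shaft over the hub.

```bash
python3 -m handwheel '[0,-2,1,0,0,0, 0,-6,2,0,0,0, -1,-10.5,2,0,0,-0.1, -1,-15,2,0,0,-0.2, -2,-19.5,2,0,0,-0.3, -2,-24,2,0,0,-0.4, -3,-28.5,2,0,0,-0.5, -3,-33,2,0,0,-0.5]'
python3 -m handwheel '[0,-3,0,0,0,0, 0,-6,0,0,0,0, 0,-9,0,0,0,0, 0,-10.5,0,0,0,0, 0,-10.5,0,0,0,0, 0,-10.5,0,0,0,0]'
```

```text
time_s: 12.15
tcp_pos: [0.5855, -0.0848, 0.2226]
eef_rot: [179.9, 0.3, -30.6]
contact_force: [2.2, 0.4, -1.0]
gripper_width: 0.016
time_s: 12.75
tcp_pos: [0.585, -0.19, 0.2221]
eef_rot: [179.9, 0.3, -30.7]
contact_force: [0.3, -0.3, -1.9]
gripper_width: 0.0158
```

```bash
python3 -m handwheel '[0.4,-0.6,-1.5,0,0,0, 0.4,-0.6,-3,0,0,0, 0.4,-0.6,-4.2,0,0,0, 0.4,-0.6,-4.6,0,0,0, 0.4,-0.6,-4.6,0,0,0]'
python3 - <<'E'
from plant import sensors, viewer, r
from h import *
for n in("scene",):
    s=sensors.get_state();c=viewer.capture(n);cv2.imwrite(f"pics/{n}6.png",c["img"][:,:,::-1])
    np.savez(f"{n}6.npz",tcp_pos=s["tcp_pos"],eef_rot=s["eef_rot"],**c)
T=tool(s);print(s["tcp_pos"],s["eef_rot"])
for z in(.022,.062,.066):
  print(z,(proj(c,(T@[0,0,z,1])[:3])-[160,190]+.5)*8-.5)
i=cv2.imread("pics/scene6.png")[190:260,160:250];cv2.imwrite("pics/s6z.png",cv2.resize(cv2.convertScaleAbs(i,alpha=2.2),None,fx=8,fy=8,interpolation=cv2.INTER_CUBIC))
E
```

```text
time_s: 13.25
tcp_pos: [0.5887, -0.1955, 0.175]
eef_rot: [179.8, 0.4, -30.6]
contact_force: [0.1, -0.1, -2.3]
gripper_width: 0.0161
[ 0.58866027 -0.1955307   0.17498559] [179.81318974   0.4267773  -30.61857193]
0.022 [281.03903631 216.86927411]
0.062 [319.26402336 306.67943018]
0.066 [322.9168872  315.26188624]
```

View pics/s6z.png

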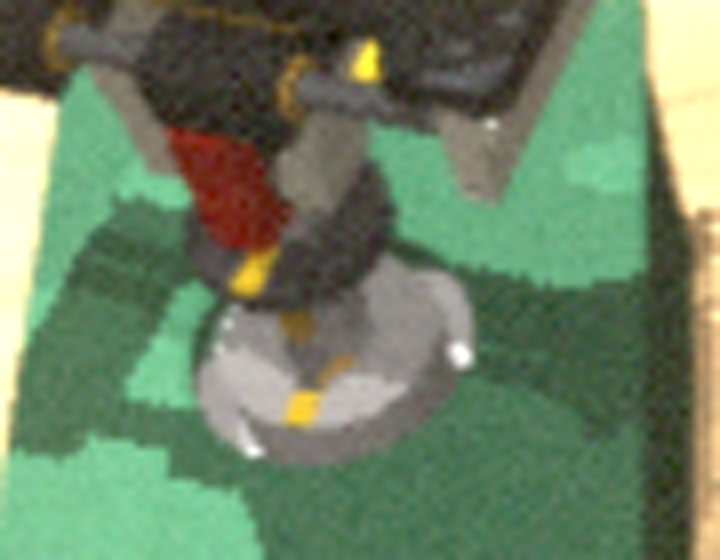

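Run:
```python
from h import *
i=cv2.imread("pics/scene6.png")[205:245,178:228];cv2.imwrite("pics/s6zz.png",cv2.resize(cv2.convertScaleAbs(i,alpha=2.8),None,fx=15,fy=15,interpolation=cv2.INTER_CUBIC))
c=load("scene6.npz");T=tool(c);
f=lambda P:(proj(c,P)-[178,205]+.5)*15-.5
a=np.linspace(0,2*np.pi,72)
o=cv2.imread("pics/s6zz.png")
def circ(M,r,z,col):
    for t in a:
        p=f((M@[r*np.cos(t),r*np.sin(t),z,1])[:3]);cv2.circle(o,(int(p[0]),int(p[1])),2,col,-1)
circ(T,.025,.022,(0,0,255));circ(T,.025,.014,(255,0,255));circ(T,.010,.062,(255,255,0))
H=np.eye(4);H[:3,3]=[.5890,-.1955,.1];circ(H,.0115,0,(0,255,255));circ(H,.028,0,(0,255,255))
cv2.imwrite("pics/s6ov.png",o)
```

```text
(no output)
```

View pics/s6ov.png

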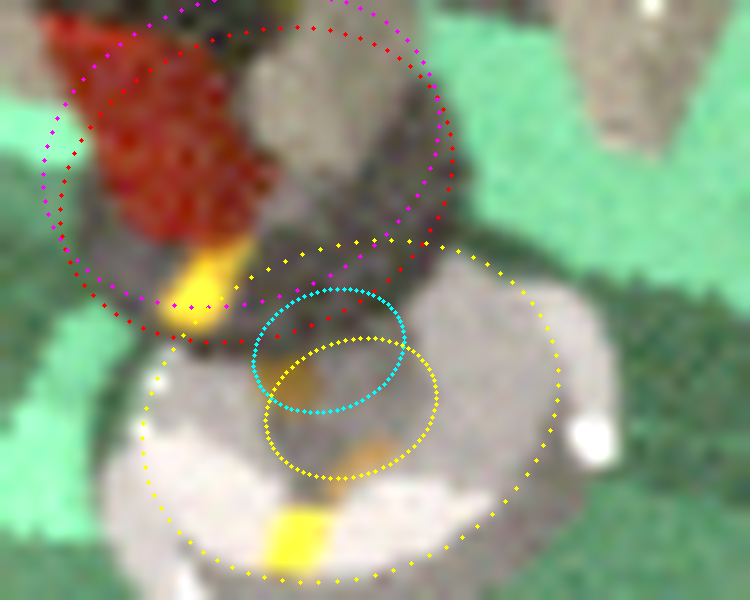

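The overlay suggests the collar sits about 4–5 mm lower in the grip than planned (underside about 27 mm below the TCP). It also suggests a shift of about 1 mm towards -y. I'll nudge it and go down gently.

```bash
python3 -m handwheel '[0,-0.1,-0.3,0,0,0, 0,-0.1,-0.6,0,0,0, 0,-0.1,-0.9,0,0,0, 0,-0.1,-1.1,0,0,0, 0,-0.1,-1.2,0,0,0]'
```

```text
time_s: 13.8
tcp_pos: [0.589, -0.1967, 0.1636]
eef_rot: [179.8, 0.4, -30.6]
contact_force: [0.0, 0.5, -1.9]
gripper_width: 0.0157
```

```bash
python3 -m handwheel '[0,0,-0.2,0,0,0, 0,0,-0.4,0,0,0, 0,0,-0.5,0,0,0, 0,0,-0.5,0,0,0]'
```

```text
time_s: 14.2
tcp_pos: [0.5889, -0.1967, 0.1584]
eef_rot: [179.8, 0.4, -30.6]
contact_force: [-1.0, -0.4, -2.1]
gripper_width: 0.0161
```

```bash
python3 -m handwheel '[0,0,-0.15,0,0,0, 0,0,-0.3,0,0,0, 0,0,-0.4,0,0,0, 0,0,-0.4,0,0,0]'
python3 - <<'E'
from plant import sensors
s=sensors.get_state();print(s["contact_force"],s["moment"],s["tcp_pos"])
E
```

```text
time_s: 14.6
tcp_pos: [0.5888, -0.1967, 0.1542]
eef_rot: [179.8, 0.4, -30.6]
contact_force: [-0.0, -0.3, -2.4]
gripper_width: 0.0159
[-0.02766477 -0.25624382 -2.42828535] [-0.12598087  0.1031586   0.03335699] [ 0.58880953 -0.19668779  0.15423652]
```

```bash
python3 -m handwheel '[0,0,-0.15,0,0,0, 0,0,-0.3,0,0,0, 0,0,-0.3,0,0,0]'
```

```text
time_s: 14.9
tcp_pos: [0.5886, -0.1967, 0.1509]
eef_rot: [179.8, 0.4, -30.6]
contact_force: [-0.5, -0.7, -2.5]
gripper_width: 0.0157
```

Run:
```python
from plant import sensors, viewer, r
from h import *
for n in("scene","wrist"):
    c=viewer.capture(n);cv2.imwrite(f"pics/{n}7.png",c["img"][:,:,::-1])
i=cv2.imread("pics/scene7.png")[190:260,160:250];cv2.imwrite("pics/s7z.png",cv2.resize(cv2.convertScaleAbs(i,alpha=2.2),None,fx=8,fy=8,interpolation=cv2.INTER_CUBIC))
```

```text
(no output)
```

View pics/s7z.png

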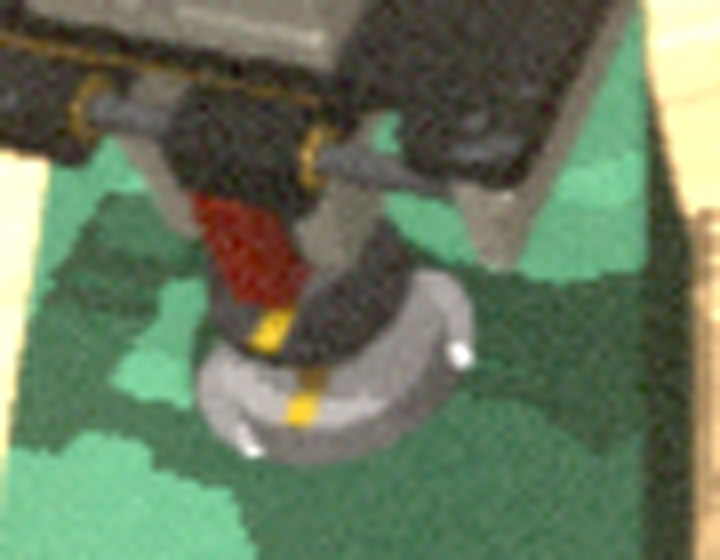

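The view shows the shaft in the bore with the key's foot (312,378) just above the hub face. I'll continue down.

```bash
python3 -m handwheel '[0,0,-0.1,0,0,0, 0,0,-0.2,0,0,0, 0,0,-0.2,0,0,0]'
```

```text
time_s: 15.3
tcp_pos: [0.5887, -0.1967, 0.149]
eef_rot: [179.8, 0.4, -30.6]
contact_force: [-0.1, -0.2, -3.8]
gripper_width: 0.016
```

```bash
python3 -m handwheel '[0,0,-0.1,0,0,0, 0,0,-0.2,0,0,0, 0,0,-0.2,0,0,0]'
```

```text
time_s: 15.6
tcp_pos: [0.5888, -0.1967, 0.1474]
eef_rot: [179.8, 0.4, -30.6]
contact_force: [-1.3, 1.1, 2.5]
gripper_width: 0.0157
```

The force rose by about 5 N, so the key is resting on the hub's face. Now I'll turn towards the groove with light pressure.

```bash
python3 -m handwheel '[0,0,-0.05,0,0,0.02, 0,0,-0.05,0,0,0.04, 0,0,-0.05,0,0,0.06, 0,0,-0.05,0,0,0.08]'
```

```text
time_s: 16.0
tcp_pos: [0.5891, -0.1968, 0.1471]
eef_rot: [179.8, 0.4, -25.9]
contact_force: [-0.3, -0.4, 2.1]
gripper_width: 0.0159
```

```bash
python3 -m handwheel '[0,0,-0.05,0,0,0.02, 0,0,-0.1,0,0,0.04, 0,0,-0.1,0,0,0.06]'
python3 - <<'E'
from plant import sensors
s=sensors.get_state();print(s["contact_force"],s["moment"],s["tcp_pos"])
E
```

```text
time_s: 16.3
tcp_pos: [0.5892, -0.1969, 0.1462]
eef_rot: [179.8, 0.3, -22.4]
contact_force: [-0.2, -1.2, 2.4]
gripper_width: 0.0158
[-0.21876165 -1.2096319   2.40749104] [-0.3744921   0.37918233 -0.09828721] [ 0.58915485 -0.19692201  0.14615845]
```

```bash
python3 -m handwheel '[0,0,-0.1,0,0,0, 0,0,-0.2,0,0,0, 0,0,-0.2,0,0,0]'
python3 - <<'E'
from plant import sensors
s=sensors.get_state();print(s["contact_force"],s["moment"],s["tcp_pos"])
E
```

```text
time_s: 16.6
tcp_pos: [0.5892, -0.197, 0.1441]
eef_rot: [179.8, 0.3, -22.4]
contact_force: [-1.7, -0.3, 3.9]
gripper_width: 0.0157
[-1.72676343 -0.26249859  3.88171154] [-0.06763272  0.51978802  0.02042724] [ 0.58920055 -0.19697845  0.14412768]
```

Run:
```python
from plant import sensors, viewer, r
from h import *
for n in("scene","wrist"):
    s=sensors.get_state();c=viewer.capture(n);cv2.imwrite(f"pics/{n}8.png",c["img"][:,:,::-1])
    np.savez(f"{n}8.npz",tcp_pos=s["tcp_pos"],eef_rot=s["eef_rot"],**c)
i=cv2.imread("pics/scene8.png")[190:260,160:250];cv2.imwrite("pics/s8z.png",cv2.resize(cv2.convertScaleAbs(i,alpha=2.2),None,fx=8,fy=8,interpolation=cv2.INTER_CUBIC))
i=cv2.imread("pics/wrist8.png")[130:310,260:385];cv2.imwrite("pics/w8z.png",cv2.resize(cv2.convertScaleAbs(i,alpha=1.6),None,fx=5,fy=5,interpolation=cv2.INTER_CUBIC)[:600])
print(s["contact_force"])
```

```text
[-0.78076497  0.13979253  3.01515184]
```

View pics/s8z.png

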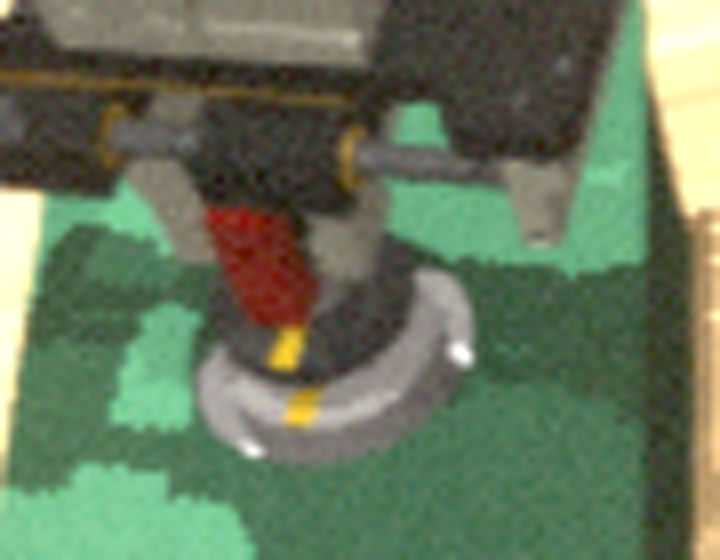

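View pics/w8z.png

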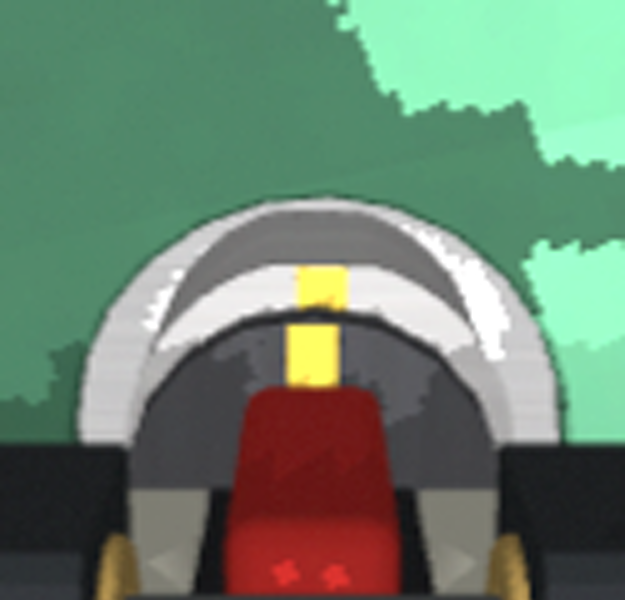

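The shaft moved down with the tool, about 3 mm below first contact, and the two marks are almost in line. The hub mark is slightly clockwise, so I'll turn back about 2° and press on.

```bash
python3 -m handwheel '[0,0,-0.05,0,0,-0.015, 0,0,-0.1,0,0,-0.03, 0,0,-0.2,0,0,-0.035, 0,0,-0.25,0,0,-0.035]'
python3 - <<'E'
from plant import sensors
s=sensors.get_state();print(s["contact_force"],s["moment"],s["tcp_pos"])
E
```

```text
time_s: 17.1
tcp_pos: [0.5893, -0.197, 0.1416]
eef_rot: [179.8, 0.3, -24.4]
contact_force: [-1.1, 0.7, 5.6]
gripper_width: 0.016
[-1.12124427  0.69565595  5.57927702] [-0.01699777  0.51534651 -0.02091169] [ 0.58927996 -0.1969913   0.14164126]
```

```bash
python3 -m handwheel '[0,0,-0.1,0,0,0, 0,0,-0.2,0,0,0, 0,0,-0.3,0,0,0, 0,0,-0.4,0,0,0]'
python3 - <<'E'
from plant import sensors
s=sensors.get_state();print(s["contact_force"],s["moment"],s["tcp_pos"],s["gripper_width"])
E
```

```text
time_s: 17.5
tcp_pos: [0.5893, -0.197, 0.1378]
eef_rot: [179.8, 0.3, -24.4]
contact_force: [-2.5, -0.5, 6.8]
gripper_width: 0.0159
[-2.51092798 -0.48818406  6.77015148] [ 0.10314145  0.85842729 -0.0330759 ] [ 0.58934072 -0.19701267  0.13783115] 0.01590388618342458
```

The force now grows at about 0.4 N/mm, like the plunger's spring. So the key is in the groove. I'll ease the small sideways load and keep pushing.

```bash
python3 -m handwheel '[-0.05,0,-0.1,0,0,0, -0.05,0,-0.2,0,0,0, -0.05,0,-0.3,0,0,0, -0.05,0,-0.4,0,0,0, -0.05,0,-0.5,0,0,0, -0.05,0,-0.6,0,0,0]'
python3 - <<'E'
from plant import sensors
s=sensors.get_state();print(s["contact_force"],s["moment"],s["tcp_pos"],s["gripper_width"])
E
```

```text
time_s: 18.1
tcp_pos: [0.5893, -0.197, 0.1325]
eef_rot: [179.8, 0.3, -24.4]
contact_force: [-1.9, 0.1, 8.8]
gripper_width: 0.016
[-1.89014389  0.10056832  8.75445789] [ 0.39075579  0.85575516 -0.06753373] [ 0.58925658 -0.19701736  0.13249676] 0.015966930254032
```

```bash
python3 -m handwheel '[-0.1,0,-0.1,0,0,0, -0.1,0,-0.2,0,0,0, -0.1,0,-0.3,0,0,0, -0.1,0,-0.4,0,0,0, -0.1,0,-0.5,0,0,0, -0.1,0,-0.6,0,0,0]'
python3 - <<'E'
from plant import sensors
s=sensors.get_state();print(s["contact_force"],s["moment"],s["tcp_pos"],s["gripper_width"])
E
```

```text
time_s: 18.7
tcp_pos: [0.5892, -0.1971, 0.1282]
eef_rot: [179.8, 0.1, -24.3]
contact_force: [-5.6, 3.9, 19.6]
gripper_width: 0.0159
[-5.57236046  3.91556275 19.64035512] [1.50497349 2.1045514  0.00742367] [ 0.58921498 -0.19709966  0.12821329] 0.015901819223679805
```

Contact stiffened at z = 0.128. I'll check whether the collar is seated.

Run:
```python
from plant import sensors, viewer, r
from h import *
for n in("scene","wrist"):
    s=sensors.get_state();c=viewer.capture(n);cv2.imwrite(f"pics/{n}9.png",c["img"][:,:,::-1])
    np.savez(f"{n}9.npz",tcp_pos=s["tcp_pos"],eef_rot=s["eef_rot"],**c)
    print(s["contact_force"],s["moment"],s["tcp_pos"])
i=cv2.imread("pics/scene9.png")[205:250,175:228];cv2.imwrite("pics/s9z.png",cv2.resize(cv2.convertScaleAbs(i,alpha=2.2),None,fx=13,fy=13,interpolation=cv2.INTER_CUBIC))
i=cv2.imread("pics/wrist9.png")[130:250,260:385];cv2.imwrite("pics/w9z.png",cv2.resize(cv2.convertScaleAbs(i,alpha=1.6),None,fx=5,fy=5,interpolation=cv2.INTER_CUBIC)[:600])
```

```text
[-5.57236046  3.91556275 19.64035512] [1.50497349 2.1045514  0.00742367] [ 0.58921498 -0.19709966  0.12821329]
[-3.30529743  1.26210147 14.3264701 ] [0.78344617 1.26425844 0.02349485] [ 0.5891894  -0.19706015  0.12825708]
```

View pics/s9z.png

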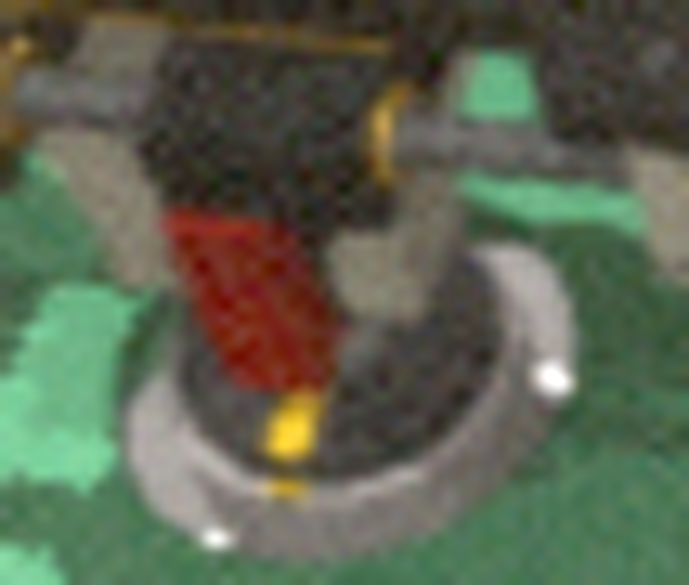

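View pics/w9z.png

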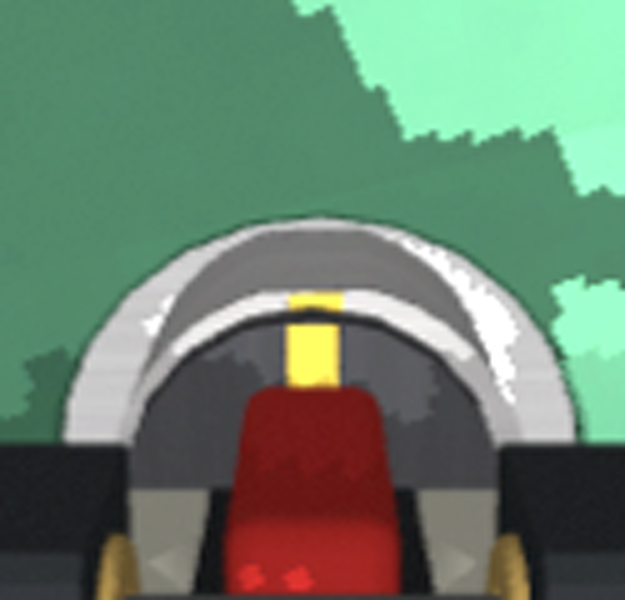

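It looks seated: the collar is concentric with the hub, only about 2 mm of the hub mark shows, and the marks are in line. I'll press a little more to confirm it's against a hard stop.

```bash
python3 -m handwheel '[-0.05,0,-0.1,0,0,0, -0.05,0,-0.2,0,0,0, -0.05,0,-0.25,0,0,0, -0.05,0,-0.25,0,0,0]'
python3 - <<'E'
from plant import sensors
s=sensors.get_state();print(s["contact_force"],s["moment"],s["tcp_pos"],s["gripper_width"])
E
```

```text
time_s: 19.2
tcp_pos: [0.5892, -0.1971, 0.1282]
eef_rot: [179.9, 0.0, -24.3]
contact_force: [-5.6, 3.2, 20.5]
gripper_width: 0.0155
[-5.61926034  3.21989449 20.47758882] [ 1.51071456  2.57300977 -0.04534617] [ 0.58919936 -0.19708782  0.12822604] 0.015545246484942776
```

It's a hard stop: z stayed at 0.1282 under more push, about 20 mm below where the plunger was first felt. I'll check that it holds for a second and that the surroundings are as they were.

```bash
python3 -m handwheel '[-0.05,0,-0.25,0,0,0, -0.05,0,-0.25,0,0,0, -0.05,0,-0.25,0,0,0, -0.05,0,-0.25,0,0,0, -0.05,0,-0.25,0,0,0, -0.05,0,-0.25,0,0,0, -0.05,0,-0.25,0,0,0, -0.05,0,-0.25,0,0,0]'
python3 - <<'E'
from plant import sensors, viewer
import cv2
for k in range(3):
    c=viewer.capture("scene");s=sensors.get_state();print(s["time_s"],s["contact_force"],s["moment"],s["tcp_pos"],s["gripper_width"])
cv2.imwrite("pics/scene10.png",c["img"][:,:,::-1])
E
```

```text
time_s: 20.0
tcp_pos: [0.5892, -0.1971, 0.1283]
eef_rot: [179.9, -0.1, -24.2]
contact_force: [-5.7, 3.6, 20.9]
gripper_width: 0.0159
20.05 [-5.28057844  3.63536008 21.06793711] [ 1.69743688  2.77039099 -0.05898433] [ 0.58921951 -0.19710978  0.12826491] 0.015764203067323942
20.1 [-5.27268136  3.86189644 20.76353923] [ 1.62670622  2.74211    -0.08559587] [ 0.58919641 -0.19708458  0.12823411] 0.015528180046889009
20.15 [-6.82499506  4.3424913  21.17553562] [ 1.66170794  2.76763884 -0.07806381] [ 0.58917707 -0.19709162  0.12821186] 0.016039627117403366
```

View pics/scene10.png

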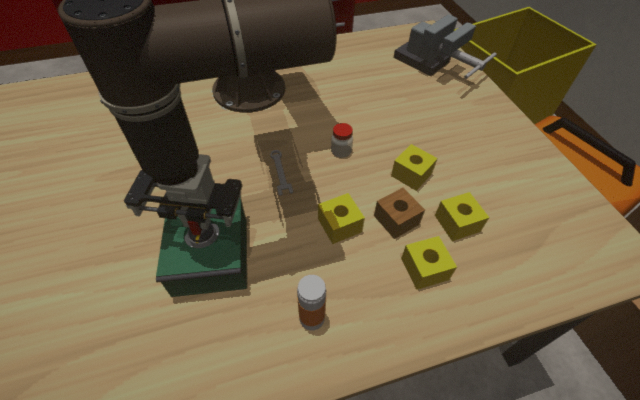

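It's stable, but there's a sideways load of about 7 N. I'll relieve that to be sure it isn't friction holding the shaft short of home.

```bash
python3 -m handwheel '[-0.1,0.1,-0.25,0,0,0, -0.2,0.15,-0.25,0,0,0, -0.25,0.2,-0.25,0,0,0, -0.25,0.2,-0.25,0,0,0]'
python3 - <<'E'
from plant import sensors
s=sensors.get_state();print(s["contact_force"],s["moment"],s["tcp_pos"],s["eef_rot"],s["gripper_width"])
E
```

```text
time_s: 20.55
tcp_pos: [0.5886, -0.1965, 0.1284]
eef_rot: [179.8, -0.4, -24.2]
contact_force: [-1.6, -3.9, 15.8]
gripper_width: 0.0155
[-1.55239464 -3.88845082 15.83524143] [-1.61739094  0.75864415 -0.01462616] [ 0.58855873 -0.19646238  0.12843868] [179.83616455  -0.40797327 -24.17377466] 0.015464240430284645
```

```bash
python3 -m handwheel '[0,-0.05,-0.25,0,0,0, 0,-0.05,-0.3,0,0,0, 0,-0.05,-0.3,0,0,0, 0,-0.05,-0.3,0,0,0, 0,-0.05,-0.3,0,0,0]'
python3 - <<'E'
from plant import sensors,viewer
import cv2
s=sensors.get_state();print(s["contact_force"],s["moment"],s["tcp_pos"],s["eef_rot"],s["gripper_width"])
c=viewer.capture("wrist")
i=c["img"][130:250,260:385,::-1];cv2.imwrite("pics/w11z.png",cv2.resize(cv2.convertScaleAbs(i,alpha=1.6),None,fx=5,fy=5,interpolation=cv2.INTER_CUBIC))
E
```

```text
time_s: 21.05
tcp_pos: [0.5893, -0.1972, 0.1282]
eef_rot: [179.8, -0.6, -24.1]
contact_force: [-5.7, 2.7, 21.9]
gripper_width: 0.016
[-5.65257371  2.65406497 21.89457018] [1.50507326 2.76847338 0.03440643] [ 0.58925936 -0.19715595  0.12820899] [179.84631842  -0.55577833 -24.12151216] 0.016004181459875425
```

View pics/w11z.png

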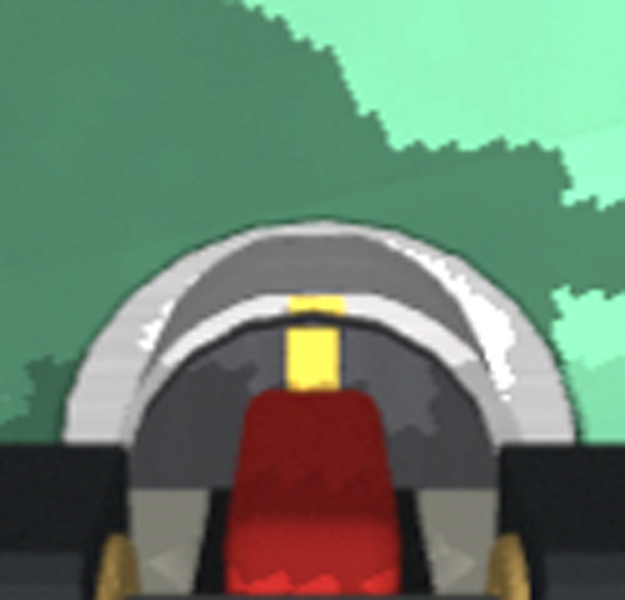

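The collar sits evenly on the hub and the marks are in line. About 22 N net push is held, which is more than the 13 N spring. I'm handing it in.

```bash
python3 -c "
from plant import sensors,r
print(r.close_job()); print(sensors.get_state()['tcp_pos'])"
```

```text
the job is handed in; nothing more can be done
None
the job is handed in; nothing more can be done
```

I closed the cover and pushed the keyed shaft home in the hub. I handed the job in at about 21 s, still gripping the shaft and pushing.

**What I did**
- **Cover:** I lowered it gently by its pad at about 4 cm/s, slowing at the end. It reached its stop with about 16 N on the pad, more than the 1 to 5 N needed to lower it.
- **Shaft:** I took it from the stand and put it through the opening into the hub. I turned it from about -31° to -24° under light pressure, then pushed against the spring to a hard stop.

**Last checks**
- **Seated:** z stayed at 0.128 m under extra push and when I eased the sideways load. That is about 20 mm below where I think the plunger was first felt. The collar looked concentric on the hub and the two marks were in line.
- **Held:** it held steady for over a second, with the wrist at about 22 N up and the grip at 16 mm.
- **Surroundings:** the spray can, jar and wrench looked unmoved in the scene picture about a second before hand-in.

**What did not go as planned**
- I started lifting before the fingers had fully shut, so the shaft sat about 5 mm lower in the grip than planned. It held without slipping.
- The key probably entered the groove on the way down, before I turned. I never felt a separate drop.
- A sideways load of about 6 N stayed on the wrist to the end.
- The wrist and scene cameras differed by about 4 mm on the hub's position. I used a value between them.

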